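Clamp up a workpiece on the bench fixture

ROBOT

A 6-joint arm with a two-finger parallel gripper is mounted at the origin on the work surface. World frame = base frame: x ahead of the robot, y to its left, z up, the work surface at z = 0. Lengths are in m, angles in rad, forces in N, time in s.
With the tool pointing down it reaches from about 0.35 to 1 m from the base axis. Payload 7.1 kg.
Tool frame: the origin (TCP) lies between the finger pads; the fingertips stand 22 mm ahead of it and the grasp point (between the pads) lies 3 mm ahead of it; z points along the fingers, y is the line along which they close (so a half turn about z gives the same grasp; the last joint's range is limited). The gripper opens to 85 mm and grips with 20 to 120 N. Pads are 22 mm wide; open, the fingers measure 114 mm over their backs; the gripper's body (76 mm by 85 mm) begins 54 mm behind the grasp point. The pads swing forward as they close: fully open they stand 13 mm farther back than shut.
Start: joints at [1.173, 0.423, 1.63, -0, 1.089, -0.019], TCP at [0.231, 0.581, 0.233] pointing down, gripper open.
Joint ranges: [-3, 3], [-0.9, 2.11], [0.09, 2.58], [-1.31, 4.45], [0.11, 2.69], [-2.54, 2.54]. Speed limits (rad/s): [2.39, 2.39, 3.01, 3.14, 3.14, 3.14].

INTERFACE

Orientations are given as a rotation vector (axis times angle).
In Python, from rig import manip gives the robot as it stands. The module is installed in compiled form; this text tells all that it offers. Calls block until the motion is done:
- manip.move_to(position, orientation): joint-space move of the TCP to a pose.
- manip.servo_line(position, orientation=None, rate=0.15): straight line of the TCP; orientation=None keeps the orientation; rate is the mean speed in m/s.
- manip.set_joints(angles): joint-space move.
- manip.command_gripper(opening, f_grip=None): finger opening in m; f_grip is the grip in N (None keeps the last); returns when the fingers have stopped.
- manip.hold(seconds).
- manip.solve_ik(position, orientation): joint angles nearest the present ones, or None.
- manip.camera(name): name is "scene" or "top"; returns a dict with "image" (420x560x3 uint8, red, green, blue), "fx", "fy", "cx", "cy" (pixels), "k1" (the pictures are not rectified: a ray, as slopes to the right and down, at radius r is drawn at 1 + k1 r^2 times it, then the intrinsics apply), "cam_to_world" (4x4, takes a point from camera to world coordinates). Camera axes: x right, y down, z forward; pixel columns grow to the right and rows downward; lengths in m; the calibration is good to about 2 mm. A picture is of the moment at which its call begins. There is no depth.
A pose or a line that the arm cannot do raises manip.IKError and nothing moves.
- manip.sign_off(): hands the job in; it is judged then, once.
Readings, each from a call of its own:
- manip.get_time(): time.
- manip.get_joint_positions(): joint angles.
- manip.get_joint_vel(): joint speeds.
- manip.get_tau(): joint torques, N m.
- manip.get_position(): TCP position.
- manip.get_ee_rot(): TCP orientation.
- manip.get_contact_force(): force on the tool from outside, world axes, zero at the start.
- manip.get_torque(): the same for the moment, N m.
- manip.get_width(): finger opening in m.
- manip.get_grip_force(): force on a finger pad.
Only numpy, scipy, OpenCV 4.12 (cv2) and the standard library are available. Lean on these libraries where they do the work, as an engineer would, in place of code of your own. Each camera call takes 0.05 s, during which the arm holds its last target. There are 200 camera calls.

TASK

Set up the clamping fixture: stand the round aluminium blank in the round nest and the stepped heel block in the rectangular nest, then lay the clamp strap flat over the stud so that it bridges the blank and the block, lined up with the two nests. Then put the thick washer over the stud onto the strap, and last the hexagon nut over the stud onto the washer (the nut is a plain-bored slip-on one: it needs no turning). Leave the hammer and the try square where they lie.

Things in the scene. Friction and masses are not known exactly. Their poses are not given: they have to be found in the camera images.
- fixture: fixed aluminium base plate, 110 x 200 mm, 16 mm thick, bolted flat on the bench, with an upright steel stud in its middle: stud 12 mm in diameter up to 82 mm above the bench, then a taper to 6 mm at its tip 90 mm above the bench. Origin on the stud's axis at bench height; z up, y along the plate's long side, which is the line through both nests
- work_nest: fixed round nest on the base plate, 54 mm from the stud axis at one end of the plate (which end varies): a flat floor 58 mm across inside a low rim 3 mm high and 3 mm thick. Origin at the centre of its floor, 18 mm above the bench; z up
- heel_nest: fixed rectangular nest on the base plate, 54 mm from the stud axis at the other end: a flat floor 44 mm (x) by 54 mm (y) inside a low rim 3 mm high and 3 mm thick. Origin at the centre of its floor, 18 mm above the bench; x and y parallel to those of the plate
- blank: loose round aluminium blank (short solid cylinder), 48 mm in diameter, 25 mm high, about 0.12 kg, standing on the bench. Origin at the centre of its underside, z up its axis; its yaw does not matter
- heel_block: loose dark steel heel block with one step, 34 mm (x) by 44 mm (y); 25 mm high over the 30 mm of its length towards -y, only 14 mm high over the last 14 mm towards +y; about 0.24 kg. Origin at the centre of its 34 x 44 underside, z up. Either way round fits the nest and carries the strap
- strap: loose flat steel clamp strap lying on the bench, 36 mm (x) by 160 mm (y), 12 mm thick, about 0.42 kg, with a through slot in its middle 18 mm wide (x) and 30 mm long (y). Origin at the centre of its underside, z up. Seated, its underside is 25 mm above the nest floors and it is symmetric end for end
- washer: loose thick steel washer lying flat, outside 36 mm, hole 16 mm, 8 mm thick, 0.05 kg. Origin at the centre of its underside, z up
- nut: loose dark steel hexagon nut lying flat, 32 mm across flats, 18 mm high, smooth bore 15 mm, 0.08 kg; flats face its own +x and -x and every 60 degrees from there. Origin at the centre of its underside, z up
- hammer: bystander: hammer, 240 mm long, lying on the far part of the bench; leave it alone. Origin under the middle of the tool, x along the handle
- square: bystander: try square lying on the far part of the bench, stock 20 x 100 mm, 16 mm thick, blade 130 mm long towards its +x; leave it alone. Origin under the middle of the stock
Mind the look-alikes: they are no part of the job. There is more than one size of the blank; the one meant has the size given above. What is shaped like the nut but pink is not meant.

How it is judged:
On the way, in this order (a step that is already met when the one before it is completed fails the run):
1. the blank stands in the round nest and the heel block in the rectangular nest (horizontal distance between blank and work_nest below 0.008 m and z of blank in the frame of work_nest between -0.003 and 0.003 m and angle between each of blank, heel_block's own z axis and vertical below 0.08 rad and horizontal distance between heel_block and heel_nest below 0.009 m and z of heel_block in the frame of heel_nest between -0.003 and 0.003 m and angle between the y axis of heel_block and the y axis of heel_nest, either way round below 0.3 rad), for 0.2 s.
2. the strap lies over the stud on the blank and the block (horizontal distance between strap and fixture below 0.012 m and z of strap in the frame of fixture between 0.04 and 0.046 m and angle between strap's own z axis and vertical below 0.08 rad and angle between the y axis of strap and the y axis of fixture, either way round below 0.2 rad), for 0.2 s.
3. the washer lies on the strap around the stud (horizontal distance between washer and fixture below 0.004 m and z of washer in the frame of fixture between 0.052 and 0.058 m and angle between washer's own z axis and vertical below 0.08 rad), for 0.2 s.
4. the nut sits on the washer around the stud (horizontal distance between nut and fixture below 0.004 m and z of nut in the frame of fixture between 0.06 and 0.066 m and angle between nut's own z axis and vertical below 0.08 rad), for 0.2 s.
At the end, for the whole second after the job is handed in: All at rest and level (0.08 rad), seated to 3 mm in height: blank 8 mm and heel block 9 mm (0.3 rad) from their nest centres; strap on both, centre 12 mm from the stud axis, within 0.2 rad of the fixture; washer on the strap, nut on the washer, each within 4 mm of the stud axis (all of step 1 and all of step 2 and all of step 3 and all of step 4 and linear speed of each of blank, heel_block, strap, washer, nut below 0.02 m/s and angular speed of each of blank, heel_block, strap, washer, nut below 0.2 rad/s); the robot touches nothing.
It fails at once if the hammer was moved by more than 20 mm (distance of hammer from where it was at the start of the episode above 0.02 m).
It fails at once if the square was moved by more than 20 mm (distance of square from where it was at the start of the episode above 0.02 m).
It also fails if it takes over 104 s, if anything falls off the work surface, if the arm or the gripper's body presses on something with over 40 N, if the wrist force passes 120 N, or if a joint passes its speed limit or range.

## Working session

There is one attempt and no reset: what is moved stays moved. The work goes in short steps, each a Python script; the robot and the scene stay as the last script left them, time stands still between calls to the robot, and variables do not carry over. Pictures are saved under pics/ and viewed, at most 14 in all, crops included, and the job is handed in when it is done.

```bash
mkdir -p pics; ls; python3 - <<'E'
from rig import manip
import cv2,numpy as np
for n in("scene","top"):
    c=manip.camera(n); cv2.imwrite(f"pics/{n}0.png",c["image"][:,:,::-1])
    print(n,c["fx"],c["fy"],c["cx"],c["cy"],c["k1"]);print(np.round(c["cam_to_world"],4).tolist())
print(manip.get_ee_rot(),manip.get_time())
E
```

```text
pics
scene 546.2280479249315 546.2280479249315 277.34863065244974 207.94894309402628 -0.22541464275911893
[[0.5002, 0.75, -0.4327, 1.12], [0.8659, -0.4331, 0.2502, -0.3078], [0.0002, -0.4999, -0.8661, 1.1581], [0.0, 0.0, 0.0, 1.0]]
top 408.249768188009 408.249768188009 282.37447088544263 211.24970435360814 0.011665009302540347
[[0.0024, -0.9863, 0.1652, 0.3939], [-1.0, -0.0013, 0.0067, 0.007], [-0.0064, -0.1652, -0.9862, 0.9439], [0.0, 0.0, 0.0, 1.0]]
[-5.91295880e-01 -3.08514165e+00  2.12349849e-03] 0.1
```

View pics/scene0.png

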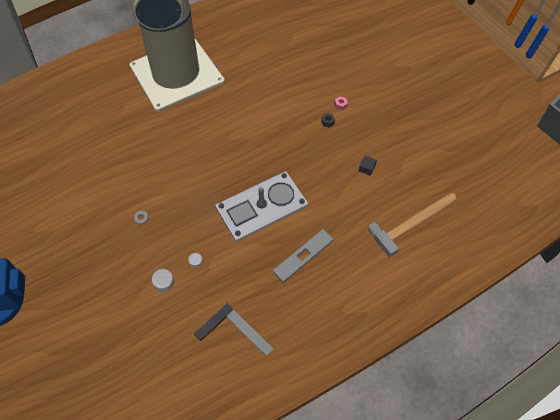

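View pics/top0.png

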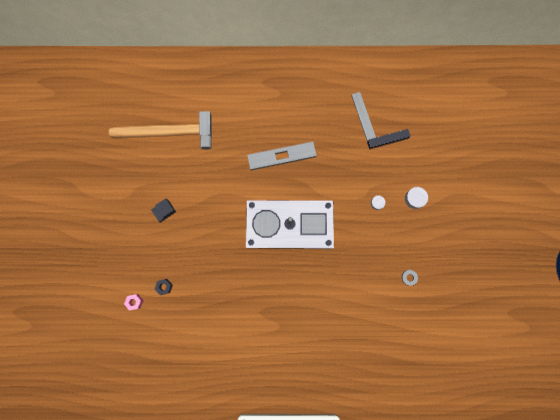

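```bash
cat > h.py <<'E'
import numpy as np, cv2
from rig import manip
def rays(c,uv):
    uv=np.asarray(uv,float).reshape(-1,1,2)
    K=np.array([[c["fx"],0,c["cx"]],[0,c["fy"],c["cy"]],[0,0,1]])
    p=cv2.undistortPoints(uv,K,np.array([c["k1"],0,0,0,0.]),).reshape(-1,2)
    M=np.asarray(c["cam_to_world"]); d=np.c_[p,np.ones(len(p))]@M[:3,:3].T
    return M[:3,3],d
def toplane(c,uv,z):
    o,d=rays(c,uv); return (o+d*((z-o[2])/d[:,2])[:,None])[:,:2]
def comps(c,roi=None,area=(30,6000)):
    im=c["image"]; hsv=cv2.cvtColor(im,cv2.COLOR_RGB2HSV)
    m=((hsv[...,1]<70)|(hsv[...,2]<60)|((hsv[...,0]>150)&(hsv[...,0]<175))).astype(np.uint8)
    n,l,s,ce=cv2.connectedComponentsWithStats(m)
    return [(i,s[i],ce[i],l==i) for i in range(1,n) if area[0]<s[i,4]<area[1]]
E
python3 - <<'E'
from h import *
for n in("top","scene"):
    c=manip.camera(n)
    print(n)
    for i,s,ce,m in comps(c):
        cs,_=cv2.findContours(m.astype(np.uint8),cv2.RETR_EXTERNAL,cv2.CHAIN_APPROX_NONE)
        p=toplane(c,max(cs,key=len).reshape(-1,2),.008).astype(np.float32)
        r=cv2.minAreaRect(p)
        print(s.tolist(),np.round(ce,1),np.round(toplane(c,ce,.008)[0],4),"rect",np.round(r[0],4),np.round(r[1],4),round(r[2],1), c["image"][m].mean(0).astype(int))
E
```

```text
top
[352, 92, 58, 57, 831] [374.6 126.2] [ 0.758  -0.2076] rect [ 0.7857 -0.2227] [0.1442 0.1033] 16.1 [121 122 126]
[199, 111, 12, 38, 416] [204.8 129.1] [0.7508 0.2005] rect [0.75   0.2011] [0.0938 0.0266] 2.0 [157 157 157]
[248, 142, 68, 28, 958] [281.4 155.3] [0.6856 0.0161] rect [0.6859 0.0159] [0.0382 0.1602] 11.7 [164 165 167]
[405, 187, 23, 22, 391] [416.  197.4] [ 0.5838 -0.298 ] rect [ 0.5837 -0.2979] [0.0469 0.053 ] 44.1 [200 198 204]
[371, 195, 15, 15, 161] [377.6 202.3] [ 0.5721 -0.2084] rect [ 0.5717 -0.2081] [0.0293 0.0339] 44.5 [206 202 208]
[152, 199, 23, 23, 308] [162.8 209.8] [0.5536 0.2918] rect [0.5542 0.2923] [0.0401 0.0438] 35.0 [67 68 75]
[246, 200, 88, 49, 4156] [289.4 224. ] [ 0.5207 -0.0029] rect [ 0.5213 -0.003 ] [0.1119 0.2011] 0.1 [194 193 200]
[556, 252, 4, 28, 73] [558.  265.2] [ 0.4283 -0.6078] rect [ 0.4281 -0.6066] [0.0066 0.0607] 83.7 [20 31 53]
[402, 270, 16, 16, 162] [409.6 277.3] [ 0.3999 -0.2739] rect [ 0.3996 -0.2737] [0.0334 0.034 ] 0.2 [160 160 160]
[155, 279, 17, 16, 163] [162.9 286.4] [0.3783 0.2824] rect [0.3785 0.2823] [0.031  0.0372] 14
[... 1074 characters left out ...]
37 0.0336] 60.2 [125 124 123]
[368, 222, 31, 35, 459] [383.  239.1] [0.7449 0.1988] rect [0.742  0.1987] [0.0938 0.0342] 3.2 [118 119 119]
[273, 229, 60, 54, 993] [302.5 255.4] [0.6845 0.0113] rect [0.684  0.0139] [0.0386 0.1625] 12.1 [127 129 129]
[188, 253, 14, 15, 165] [194.9 259.7] [ 0.5699 -0.2106] rect [ 0.5699 -0.2118] [0.0305 0.0362] 63.7 [159 158 162]
[5, 259, 20, 65, 448] [ 14.9 289.3] [ 0.4265 -0.6286] rect [ 0.4256 -0.6294] [0.0507 0.1672] 69.4 [13 29 51]
[152, 269, 22, 23, 390] [162.4 279.8] [ 0.5782 -0.2984] rect [ 0.5779 -0.2985] [0.0472 0.0566] 89.6 [155 151 155]
[195, 304, 79, 52, 1011] [233.7 327.8] [ 0.7592 -0.209 ] rect [ 0.7841 -0.2246] [0.1462 0.1006] 15.1 [103 103 105]
```

```bash
python3 - <<'E'
from h import *
t=manip.camera("top");s=manip.camera("scene")
def cr(c,u,v,r):
    return cv2.resize(c["image"][v-r:v+r,u-r:u+r],(390,290) if 0 else (290,290),interpolation=cv2.INTER_CUBIC)
a=np.hstack([cr(t,163,210,20),cr(s,367,165,20)]);b=np.hstack([cr(t,163,286,20),cr(t,290,224,50)])
cv2.imwrite("pics/crops.png",np.vstack([a,b])[:,:,::-1])
Z={"blank":(.0125,(416,197),(162,280)),"block":(.0125,(163,210),(367,165)),"strap":(.006,(281,155),(302,255)),"washer":(.004,(410,277),(141,217)),"nut":(.009,(163,286),(327,120)),"plate":(.008,(289,224),(261,206))}
T=comps(t);S=comps(s)
for k,(z,pt,ps) in Z.items():
    o=[]
    for c,C,p in((t,T,pt),(s,S,ps)):
        ce,m=min(((x[2],x[3]) for x in C),key=lambda x:np.hypot(*(x[0]-p)))
        cs,_=cv2.findContours(m.astype(np.uint8),cv2.RETR_EXTERNAL,cv2.CHAIN_APPROX_NONE)
        r=cv2.minAreaRect(toplane(c,max(cs,key=len).reshape(-1,2),z).astype(np.float32))
        o+=[np.round(toplane(c,ce,z)[0],4),np.round(r[0],4),round(r[2],1)]
    print(k,*o)
E
```

```text
blank [ 0.5829 -0.2965] [ 0.5828 -0.2964] 44.1 [ 0.5803 -0.2985] [ 0.5801 -0.2985] 89.6
block [0.553  0.2905] [0.5534 0.2909] 35.0 [0.5524 0.2858] [0.5522 0.2855] 33.6
strap [0.6862 0.0161] [0.6863 0.0157] 12.0 [0.6838 0.0118] [0.6832 0.0144] 12.1
washer [ 0.4    -0.2751] [ 0.3996 -0.2749] 0.2 [ 0.3979 -0.2773] [ 0.3977 -0.2776] 60.2
nut [0.3783 0.2822] [0.3785 0.282 ] 14.0 [0.3763 0.2788] [0.376  0.2788] 57.4
plate [ 0.5207 -0.0029] [ 0.5217 -0.003 ] 89.2 [ 0.52   -0.0071] [ 0.518  -0.0048] 89.7
```

View pics/crops.png

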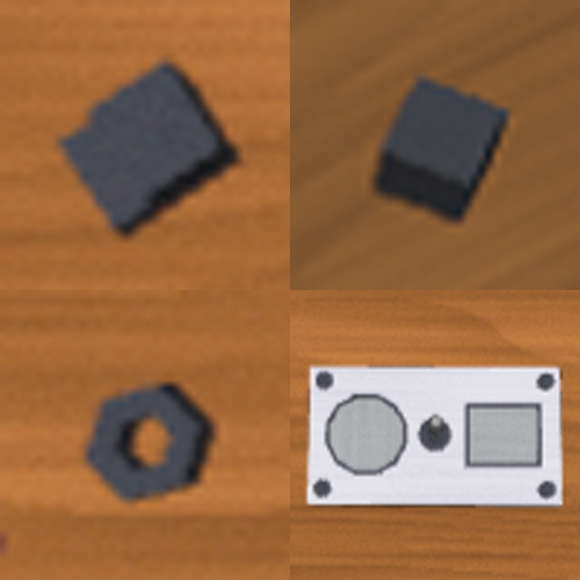

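```bash
cat >> h.py <<'E'
from scipy.spatial.transform import Rotation as R
def ori(a,p):
    best=None
    for k in(0,np.pi):
        b=a+k; y=np.array([np.cos(b),np.sin(b),0]); z=np.array([0,0,-1.]); 
        rv=R.from_matrix(np.c_[np.cross(y,z),y,z]).as_rotvec(); q=manip.solve_ik(p,rv)
        if q is not None:
            d=abs(q[5])
            if best is None or d<best[0]: best=(d,rv)
    return best[1]
def rep(s): print(s,"t",round(manip.get_time(),1),"p",np.round(manip.get_position(),4),"w",round(manip.get_width(),4),"F",np.round(manip.get_contact_force(),1),"g",round(manip.get_grip_force(),1),flush=True)
def pick(xy,z,a,open_=.085,f=60,hi=.2):
    p=np.array([*xy,z]); up=p+[0,0,.08]; o=ori(np.radians(a),up)
    manip.move_to(up,o); manip.command_gripper(open_)
    manip.servo_line(p,rate=.12); rep("down")
    manip.command_gripper(0.,f); rep("grip")
    manip.servo_line([*xy,hi],rate=.25); rep("lift")
def over(xy,a,hi=.2):
    o=ori(np.radians(a),[*xy,hi]); manip.move_to([*xy,hi],o); return o
def lower(xy,z,rate=.1): manip.servo_line([*xy,z],rate=rate); rep("low")
def release(w,hi=.2):
    manip.command_gripper(w); manip.servo_line([*manip.get_position()[:2],hi],rate=.25); rep("rel")
E
python3 - <<'E'
from h import *
pick((.5815,-.2975),.030,0)
n=(.520,-.0045+.054)
over(n,0); lower(n,.0495)
release(.07)
E
```

```text
down t 4.7 p [ 0.5819 -0.2977  0.0304] w 0.0848 F [-0.   0.1  0.7] g 0.0
grip t 5.4 p [ 0.5815 -0.2975  0.0299] w -0.0 F [0.7 0.3 0.2] g 0.0
lift t 6.3 p [ 0.5806 -0.297   0.1987] w 0.0004 F [-0.7  0.2 -0.2] g 0.0
low t 9.2 p [0.5205 0.0495 0.0501] w -0.0002 F [ 0.5  0.  -0. ] g 0.0
rel t 10.7 p [0.5192 0.0494 0.1991] w 0.0703 F [-0.6  0.   0.7] g 0.0
```

```bash
python3 - <<'E'
from h import *
manip.move_to([.30,.40,.2],manip.get_ee_rot())
for n in("scene","top"):
    c=manip.camera(n); cv2.imwrite(f"pics/{n}1.png",c["image"][:,:,::-1])
rep("")
E
```

```text
t 12.3 p [0.3008 0.3994 0.1999] w 0.0701 F [ 0.6  0.3 -0. ] g 0.0
```

View pics/top1.png

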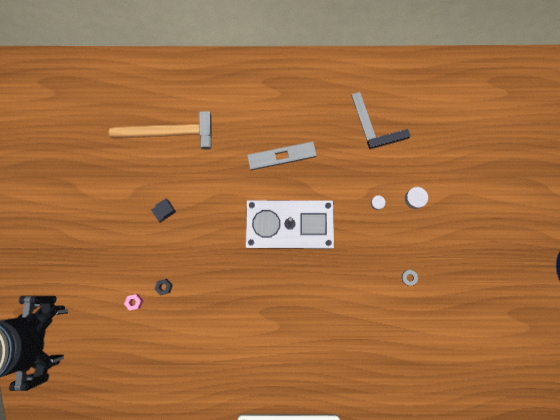

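View pics/scene1.png

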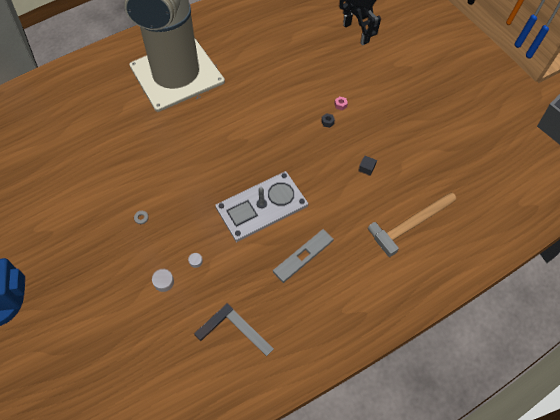

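```bash
cat >> h.py <<'E'
def proj(c,P):
    M=np.linalg.inv(np.asarray(c["cam_to_world"])); K=np.array([[c["fx"],0,c["cx"]],[0,c["fy"],c["cy"]],[0,0,1]])
    return cv2.projectPoints(np.asarray(P,float).reshape(-1,1,3),cv2.Rodrigues(M[:3,:3])[0],M[:3,3],K,np.array([c["k1"],0,0,0,0.]))[0].reshape(-1,2)
E
python3 - <<'E'
from h import *
t=manip.camera("top");s=manip.camera("scene")
p=manip.get_position();print(p)
for z in(-.022,0,.06): print(z,proj(t,p+[0,0,z]),proj(s,p+[0,0,z]))
cv2.imwrite("pics/c2.png",np.hstack([cv2.resize(t["image"][280:400,0:120],(390,390)),cv2.resize(s["image"][0:70,320:390],(390,390))])[:,:,::-1])
E
```

```text
[0.30069797 0.39949642 0.1999848 ]
-0.022 [[ 68.26577536 331.55589034]] [[355.31017717  41.99597897]]
0 [[ 61.69263486 333.13691259]] [[356.24693107  35.72004713]]
0.06 [[ 41.5476317  337.98495739]] [[358.88244852  17.89991136]]
```

View pics/c2.png

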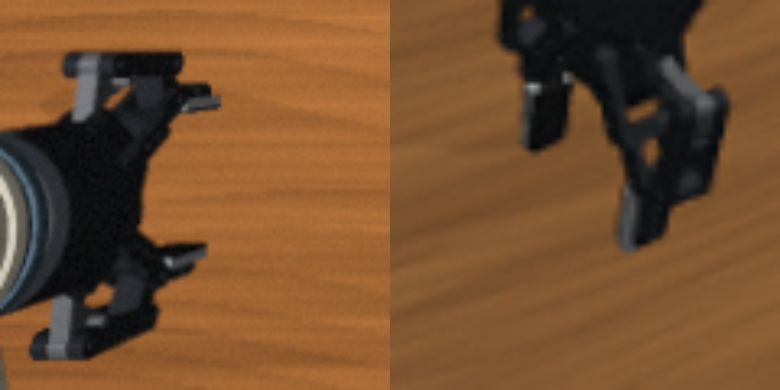

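```bash
python3 - <<'E'
from h import *
manip.command_gripper(0.)
o=ori(0,[.45,.15,.1]); manip.move_to([.45,.15,.1],o); manip.servo_line([.45,.15,.034]); rep("")
c=manip.camera("scene");t=manip.camera("top")
p=manip.get_position()
for z in(-.022,0): print(z,proj(t,p+[0,0,z]),proj(c,p+[0,0,z]))
u,v=proj(c,p)[0].astype(int);U,V=proj(t,p)[0].astype(int)
print(u,v,U,V)
cv2.imwrite("pics/c3.png",np.hstack([cv2.resize(c["image"][v-40:v+40,u-40:u+40],(400,400)),cv2.resize(t["image"][V-40:V+40,U-40:U+40],(400,400))])[:,:,::-1])
z=.034
while z>.018:
    z-=.002; manip.servo_line([.45,.15,z],rate=.04); f=manip.get_contact_force()[2]
    if abs(f)>4: break
rep("touch"); manip.servo_line([.45,.15,.1],rate=.2)
E
```

```text
t 14.8 p [0.4501 0.1506 0.0343] w -0.0001 F [ 0.  1. -0.] g 0.0
-0.022 [[221.91889599 254.1686005 ]] [[301.48850887 157.95741182]]
0 [[220.40856144 253.55890047]] [[301.81417475 152.93676576]]
301 152 220 253
touch t 16.9 p [0.4499 0.15   0.0179] w 0.0001 F [-1.  -0.1  0.1] g 0.0
```

View pics/c3.png

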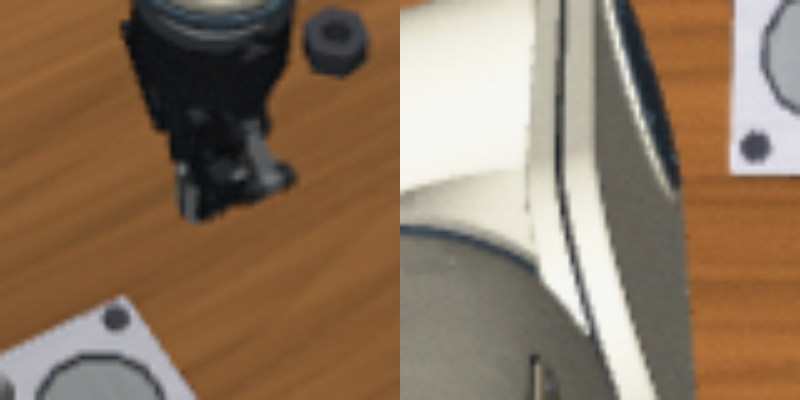

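```bash
python3 - <<'E'
from h import *
manip.servo_line([.45,.15,.022],rate=.25)
z=.020
while z>-.02:
    z-=.001; manip.servo_line([.45,.15,z],rate=.03); f=manip.get_contact_force()[2]
    if abs(f)>4: break
rep("touch"); c=manip.camera("scene");manip.servo_line([.45,.15,.1],rate=.2)
u,v=301,152
cv2.imwrite("pics/c4.png",cv2.resize(c["image"][v-40:v+40,u-40:u+40],(560,560),interpolation=cv2.INTER_CUBIC)[:,:,::-1])
print(proj(c,[[.45,.15,0],[.47,.15,0],[.45,.17,0]]))
E
```

```text
touch t 22.7 p [0.4501 0.15   0.002 ] w 0.0001 F [-3.3 -1.2 18.4] g 8.8
[[300.98756486 160.73281785]
 [305.03789254 166.27682673]
 [307.5716279  157.58278685]]
```

View pics/c4.png

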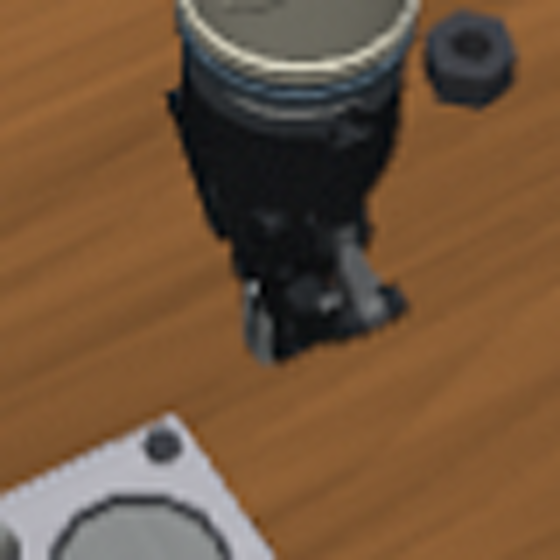

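```bash
python3 - <<'E'
from h import *
manip.servo_line([.45,.15,.15],rate=.3)
pick((.5815,-.2975),.0065,0,hi=.13)
if manip.get_width()>.03:
    n=(.520,-.0045+.054)
    over(n,0,.15); lower(n,.026)
    t=manip.camera("top");s=manip.camera("scene")
    u,v=proj(s,[*n,.04])[0].astype(int)
    cv2.imwrite("pics/c5.png",cv2.resize(s["image"][v-40:v+40,u-40:u+40],(560,560),interpolation=cv2.INTER_CUBIC)[:,:,::-1])
E
```

```text
down t 27.0 p [ 0.5819 -0.2977  0.0069] w 0.085 F [ 0.4 -0.5  0.4] g 0.0
grip t 27.5 p [ 0.5819 -0.2978  0.0078] w 0.0461 F [-1.7  1.5  8. ] g 61.1
lift t 28.1 p [ 0.5807 -0.2971  0.1292] w 0.0454 F [-1.   0.1 -2. ] g 61.6
low t 30.8 p [0.5205 0.0495 0.0263] w 0.046 F [-0.1 -0.5 -1.9] g 61.6
```

View pics/c5.png

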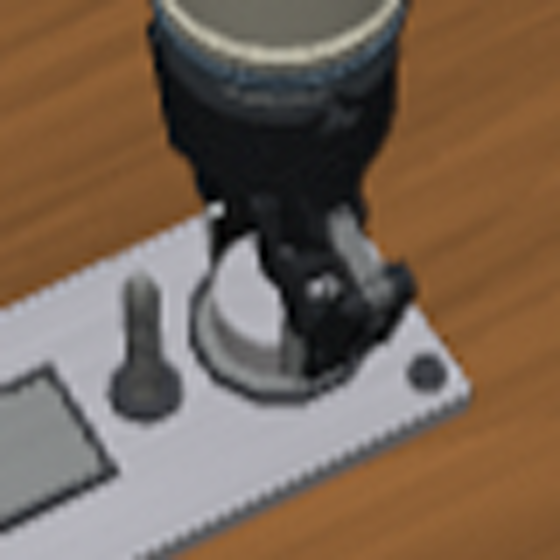

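```bash
python3 - <<'E'
from h import *
print("oris",manip.get_ee_rot())
lower((.520,.0495),.0235); release(.075,.12)
b=(.5528,.288); p=[*b,.11]; manip.move_to(p,ori(np.radians(34.5),p)); print(manip.get_ee_rot())
t=manip.camera("top");s=manip.camera("scene"); rep("")
def tri(pt,ps):
    o1,d1=rays(t,pt);o2,d2=rays(s,ps);d1=d1[0];d2=d2[0]
    A=np.c_[d1,-d2];k=np.linalg.lstsq(A,o2-o1,rcond=None)[0];return (o1+k[0]*d1+o2+k[1]*d2)/2
print("tip mid at top1",tri((65,334),(355,35.5)))
T=cv2.resize(t["image"][185:265,225:345],(400,267),interpolation=cv2.INTER_CUBIC)
S=cv2.resize(s["image"][155:245,210:330],(400,300),interpolation=cv2.INTER_CUBIC)[:267]
u,v=proj(t,[*b,.08])[0].astype(int);U,V=proj(s,[*b,.08])[0].astype(int)
A=cv2.resize(t["image"][v-40:v+40,u-60:u+60],(400,267));B=cv2.resize(s["image"][V-40:V+40,U-60:U+60],(400,267))
cv2.imwrite("pics/c6.png",np.vstack([np.hstack([T,S]),np.hstack([A,B])])[:,:,::-1]); print(u,v,U,V)
E
```

```text
oris [2.22100786e+00 2.22098181e+00 1.17150042e-03]
low t 31.2 p [0.5206 0.0496 0.0257] w 0.046 F [-6.3  0.2 25.4] g 64.3
rel t 32.1 p [0.5201 0.0495 0.1205] w 0.0755 F [-0.9  0.1  0.2] g 0.0
[-1.46403437 -2.77842405  0.00318208]
 t 33.2 p [0.5527 0.2862 0.1097] w 0.0748 F [ 0.2 -0.6 -0.6] g 0.0
tip mid at top1 [0.29968856 0.39449775 0.2012249 ]
154 204 371 149
```

View pics/c6.png

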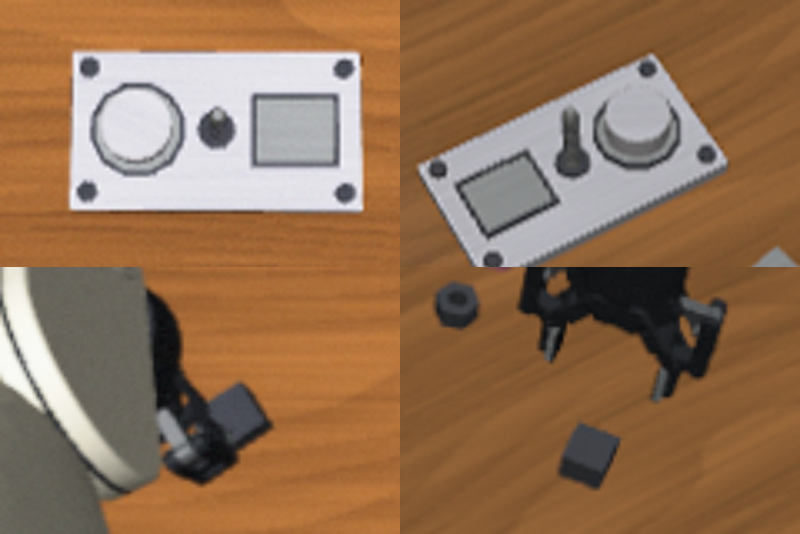

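```bash
cat >> h.py <<'E'
def yax(): return R.from_rotvec(manip.get_ee_rot()).as_matrix()[:2,1]
E
python3 - <<'E'
from h import *
a=np.radians(34.5); yd=np.array([-np.sin(a),np.cos(a)]); c=np.array([.5528,.288])
g=c-3.5e-3*yd
manip.command_gripper(.085)
pick(g,.0065,34.5,f=80,hi=.15); s0=yax()@[np.cos(a),np.sin(a)]
if manip.get_width()>.025:
    n=np.array([.520,-.0045-.054])
    over(n,0,.15); s1=yax()@[1,0]; sg=np.sign(s0*s1); print("sign",sg)
    q=n+[0,-3.5e-3*sg]
    lower(q,.0275); lower(q,.0252,.05); release(.06,.12)
    p=[.685,.0145,.11]; manip.move_to([.6,-.15,.15],manip.get_ee_rot())
    t=manip.camera("top");s=manip.camera("scene"); rep("")
    T=cv2.resize(t["image"][185:265,225:345],(400,267),interpolation=cv2.INTER_CUBIC)
    S=cv2.resize(s["image"][155:245,210:330],(400,300),interpolation=cv2.INTER_CUBIC)[:267]
    cv2.imwrite("pics/c7.png",np.hstack([T,S])[:,:,::-1])
    np.save("t7.npy",t["image"]);np.save("s7.npy",s["image"])
E
```

```text
down t 34.7 p [0.5552 0.2853 0.0069] w 0.085 F [-0.1 -0.1 -0.5] g 0.0
grip t 35.2 p [0.5554 0.2854 0.0074] w 0.0324 F [-0.9 -2.   6.4] g 80.8
lift t 36.0 p [0.5538 0.2846 0.1488] w 0.0321 F [-1.2  0.2 -3. ] g 79.6
sign 1.0
low t 38.6 p [ 0.5205 -0.0621  0.0281] w 0.032 F [-0.7 -0.5 -2.3] g 79.6
low t 38.9 p [ 0.5202 -0.062   0.0254] w 0.0323 F [-0.   0.  -1.8] g 79.7
rel t 39.8 p [ 0.5203 -0.062   0.1207] w 0.0598 F [0.5 0.4 0. ] g 0.0
 t 40.5 p [ 0.5983 -0.1492  0.1482] w 0.0598 F [ 0.6  0.3 -0.2] g 0.0
```

View pics/c7.png

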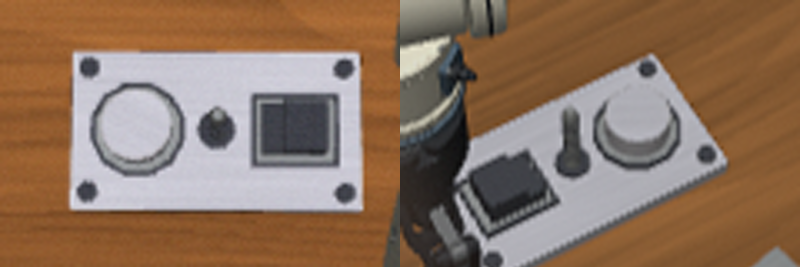

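```bash
python3 - <<'E'
from h import *
g=(.685,.0145); st=(.520,-.0045)
pick(g,.0035,12,f=110,hi=.14)
if manip.get_width()>.025:
    over(st,0,.14); lower(st,.08)
    if manip.get_contact_force()[2]<6: 
        lower(st,.0485); lower(st,.0465,.03)
    t=manip.camera("top");s=manip.camera("scene")
    T=cv2.resize(t["image"][185:265,225:345],(400,267),interpolation=cv2.INTER_CUBIC)
    S=cv2.resize(s["image"][145:235,210:330],(400,300),interpolation=cv2.INTER_CUBIC)[:267]
    cv2.imwrite("pics/c8.png",np.hstack([T,S])[:,:,::-1])
E
```

```text
down t 42.5 p [0.6855 0.0146 0.0039] w 0.0849 F [-0.8 -0.6 -0.4] g 0.0
grip t 43.0 p [0.6855 0.0145 0.0048] w 0.0325 F [-2.   0.8  6.4] g 109.5
lift t 43.7 p [0.6837 0.0145 0.1385] w 0.0328 F [-0.2  0.2 -4.8] g 109.8
low t 45.1 p [ 0.5205 -0.0045  0.0801] w 0.0324 F [ 1.2  0.8 -3.2] g 109.8
low t 45.6 p [ 0.5201 -0.0045  0.0485] w 0.0324 F [ 0.1 -0.2 -3.1] g 109.8
low t 45.9 p [ 0.5204 -0.0045  0.0477] w 0.0324 F [-2.5  0.3 10.4] g 111.5
```

View pics/c8.png

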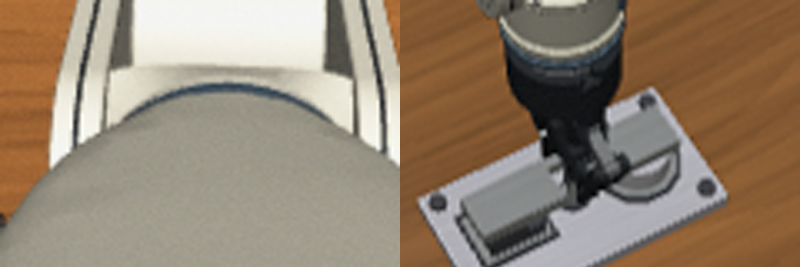

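```bash
python3 - <<'E'
from h import *
release(.07,.13)
manip.move_to([.3988,-.2763,.1],ori(0,[.3988,-.2763,.1]))
t=manip.camera("top");s=manip.camera("scene"); rep("")
T=cv2.resize(t["image"][195:255,245:335],(400,267),interpolation=cv2.INTER_CUBIC)
S=cv2.resize(s["image"][160:220,217:307],(400,267),interpolation=cv2.INTER_CUBIC)
cv2.imwrite("pics/c9.png",np.hstack([T,S])[:,:,::-1])
print(toplane(t,(290.1,219.5),.088),toplane(s,(261.3,187.5),.088))
for c,n in((t,"t"),(s,"s")): print(n,proj(c,[[.52,-.0045,.09],[.52,-.0045,.055]]))
E
```

```text
rel t 46.9 p [ 0.5205 -0.0045  0.1308] w 0.0698 F [-0.8 -0.  -1. ] g 0.0
 t 48.1 p [ 0.3995 -0.2755  0.0999] w 0.0702 F [ 1.  -0.4 -0.8] g 0.0
[[ 0.51953766 -0.003603  ]] [[ 0.51948716 -0.00351935]]
t [[290.53590753 219.14666446]
 [290.32359325 221.47359846]]
s [[261.01567912 187.38210885]
 [261.39282129 195.26135879]]
```

View pics/c9.png

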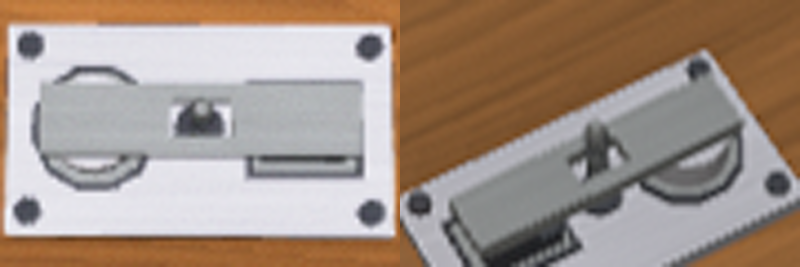

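```bash
python3 - <<'E'
from h import *
g=(.3988,-.2763); st=(.520,-.0040)
pick(g,.002,0,f=35,hi=.14)
if manip.get_width()>.025:
    over(st,0,.14); lower(st,.082,.12)
    if manip.get_contact_force()[2]<8: lower(st,.062,.06)
    t=manip.camera("top");s=manip.camera("scene")
    S=cv2.resize(s["image"][145:235,210:330],(560,420),interpolation=cv2.INTER_CUBIC)
    cv2.imwrite("pics/c10.png",S[:,:,::-1])
E
```

```text
down t 49.5 p [ 0.399  -0.2765  0.0023] w 0.0851 F [ 0.1 -0.6  0.2] g 0.0
grip t 50.1 p [ 0.3991 -0.2765  0.0028] w 0.0339 F [-1.   1.3 10.2] g 33.9
lift t 50.8 p [ 0.3983 -0.2759  0.1394] w 0.0338 F [-0.5  0.5 -0.8] g 34.9
low t 52.5 p [ 0.5202 -0.0045  0.0822] w 0.0335 F [ 0.1 -0.3 -0.5] g 34.9
low t 53.0 p [ 0.5197 -0.0039  0.0616] w 0.0342 F [ 0.7  1.3 -0.5] g 34.9
```

View pics/c10.png

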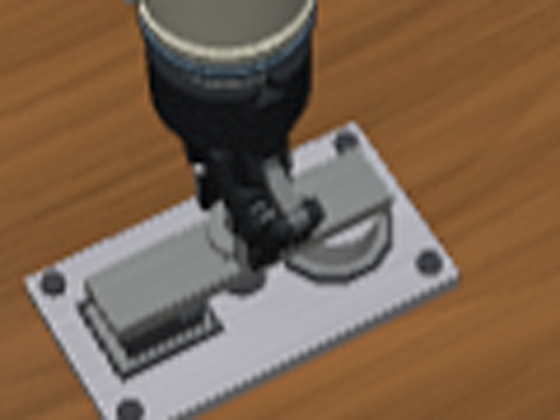

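```bash
python3 - <<'E'
from h import *
st=(.520,-.0040); z=.060
manip.servo_line([*st,z],rate=.05)
while z>.0545 and manip.get_contact_force()[2]<6:
    z-=.001; manip.servo_line([*st,z],rate=.03)
rep("touch"); release(.06,.14)
manip.move_to([.3772,.2804,.1],ori(np.radians(14),[.3772,.2804,.1]))
t=manip.camera("top");s=manip.camera("scene"); rep("")
# washer: grey-level profile differences against the picture c9 geometry; stud tip brightness check
for c,n in((t,"t"),(s,"s")):
    u,v=np.round(proj(c,[*st,.063])[0]).astype(int); print(n,u,v); print(cv2.cvtColor(c["image"],cv2.COLOR_RGB2GRAY)[v-11:v+12,u-12:u+13])
E
```

```text
touch t 54.1 p [ 0.5202 -0.004   0.0578] w 0.0339 F [-2.8 -0.3  9.8] g 36.0
rel t 55.0 p [ 0.5203 -0.004   0.1408] w 0.0598 F [ 0.5 -0.2 -0.7] g 0.0
 t 56.3 p [0.378  0.2797 0.1   ] w 0.0604 F [ 0.4 -0.1 -0.3] g 0.0
t 290 221
[[226 227 227 227 227 229 229 228 228 228 229 229 228 230 228 229 231 229
  229 229 230 229 230 229 231]
 [227 229 227 228 228 227 228 228 229 228 229 228 227 229 228 229 229 229
  229 229 229 229 230 228 228]
 [225 223 224 225 223 226 227 225 224 225 217 225 217 225 225 224 225 226
  225 226 225 226 218 217 216]
 [207 208 206 205 203 206 208 202 208 204 177 198 181 208 207 207 211 209
  210 210 208 207 180 152 152]
 [176 177 176 178 173 179 172 149 176 177 178 182 178 179 176 170 181 178
  176 177 179 179 178 180 176]
 [180 178 181 178 177 172 176 174 177 175 181 178 178 176 183 178 180 179
  173 177 176 178 178 179 182]
 [180 180 181 178 167 160 178 176 175 177 180 170 164 174 180 178 177 173
  153 176 176 177 179 179 178]
 [179 176 180 173 147 177 175 177 176 166 161 128 127 153 170 178 175 177
  174 177 177 179 177 174 177]
 [181 178 180 176 162 179 179 177 
[... 3267 characters left out ...]
40 142 138 140 141 141 142 143 136 108
  101 134 141 120 103  83  67]
 [138 137 135 136 136 136 112  94 106 118 131 136 139 139 131 117 105  96
  122 122 105  85  66  72  93]
 [135 137 136 138 138 140 139 123 104  84 103 103 107 108  98  96  87 107
  109  84  67  66  70  98 133]
 [137 138 137 139 139 140 139 140 134 117 120 113  94 102 117 103  83  86
   68  73 116 146  50  85 111]
 [139 139 140 140 138 139 138 137 139 142 143 144 128 111 110  89  71  78
  117 155 172 186 106  55  51]
 [140 140 139 139 138 140 139 139 139 139 124 124 107  88  73  74  71  84
  157 191 188 185 166 140 105]
 [140 140 140 140 139 140 140 139 121 120  87  88  73  73  73  71  63  76
  159 187 182 179 181 182 166]]
```

```bash
python3 - <<'E'
from h import *
st=(.520,-.0040); g=(.3772,.2804)
pick(g,.006,14,f=40,hi=.15)
if manip.get_width()>.025:
    over(st,0,.15); lower(st,.095,.12); lower(st,.082,.06)
    if manip.get_contact_force()[2]<8:
        z=.073; manip.servo_line([*st,z],rate=.06)
        while z>.066 and manip.get_contact_force()[2]<6:
            z-=.001; manip.servo_line([*st,z],rate=.03)
    rep("touch")
E
```

```text
down t 57.7 p [0.3774 0.2806 0.0063] w 0.0848 F [ 0.   0.2 -0. ] g 0.0
grip t 58.3 p [0.3774 0.2806 0.0066] w 0.0314 F [-1.7 -0.5  6.6] g 39.6
lift t 59.0 p [0.3766 0.28   0.1493] w 0.0307 F [ 0.3  0.1 -0.9] g 39.8
low t 60.8 p [ 0.5202 -0.0035  0.0952] w 0.0307 F [ 0.4 -0.3 -1.1] g 39.8
low t 61.2 p [ 0.5198 -0.0041  0.0818] w 0.0313 F [-0.1  0.2 -0.3] g 39.8
touch t 62.5 p [ 0.5201 -0.004   0.0696] w 0.0312 F [-3.  -0.3  7.3] g 40.6
```

```bash
python3 - <<'E'
from h import *
release(.06,.15); manip.move_to([.3772,.2804,.2],manip.get_ee_rot()); rep("")
for n in("top","scene"):
    c=manip.camera(n); g=cv2.cvtColor(c["image"],cv2.COLOR_RGB2GRAY)
    u,v=np.round(proj(c,[.52,-.004,.072])[0]).astype(int)
    m=np.zeros_like(g); w=10; m[v-w:v+w+1,u-w:u+w+1]=(g[v-w:v+w+1,u-w:u+w+1]<95)
    k,l,s,ce=cv2.connectedComponentsWithStats(m); i=1+np.argmax(s[1:,4])
    print(n,(u,v),s[i],ce[i],toplane(c,ce[i],.072)); print(g[v-10:v+11,u-10:u+11])
E
```

```text
rel t 63.4 p [ 0.5203 -0.004   0.1509] w 0.06 F [-0.1  0.7 -0.4] g 0.0
 t 64.6 p [0.3775 0.2798 0.1995] w 0.06 F [ 0.4 -0.6  0.8] g 0.0
top (np.int64(290), np.int64(220)) [282 213  17  16 186] [289.84946237 220.44623656] [[ 0.51982368 -0.00325933]]
[[228 226 228 227 228 227 230 229 228 229 228 229 228 229 230 228 229 229
  229 230 230]
 [228 228 228 228 228 227 221 222 221 221 223 221 224 225 225 228 229 228
  229 229 231]
 [223 225 224 227 225 212 174 174 173 175 177 175 172 175 181 227 227 224
  226 226 220]
 [208 207 208 210 205 157  80  78  83  79  77  78  78  78 105 204 210 208
  209 202 176]
 [177 180 177 174 160  97  79  78  83  79  75  81  77  80  86 125 171 179
  177 176 179]
 [178 179 176 161 115  76  77  73  77  74  75  74  76  78  78  84 126 182
  180 180 181]
 [181 177 163 118  80  78  79  74  57  62  62  55  62  79  77  78  94 168
  179 178 178]
 [180 174 127  95  78  78  80  62  49  87 101  74  45  72  80  77  81 127
  178 176 178]
 [180 173 119  79  80  80  70  51  93 156 165 140  62  55  75  78  78  94
  169 180 176]
 [178 162  93  79  79  78  66  68 104 171 174 153 
[... 2303 characters left out ...]
4  47  43  54  58  64  68  70  67  69  67  59  50  40  49 113
  114 140 139]
 [135 137 135  67  32  37  40  49  58  65  69  60  50  42  34  31  47 105
  117 139 138]
 [137 138 136  80  31  36  37  36  41  51  51  42  31  33  32  30  39  92
  133 140 138]
 [137 136 136 113  51  44  33  34  36  37  33  34  33  30  38  72  91 107
  142 139 136]
 [135 135 137 133  70  76  84  49  34  36  33  31  37  78 108  88 104 134
  140 119 103]
 [135 135 135 135 113  94  91  79  72  44  37  74 100  95 112  97 122 124
  105  86  67]
 [136 136 136 138 139 122 107  85  91  67  63  85 103  98  89 105 107  83
   66  66  70]
 [137 137 139 138 138 139 133 117 122 116  98 102 117 103  82  88  67  73
  115 146  50]]
```

The nut sits centred around the stud tip in both views, and its seating height was confirmed by the contact force.

```bash
python3 -c "
from rig import manip
manip.hold(.3); print(manip.sign_off())"
```

```text
the job is handed in; nothing more can be done
None
```

The fixture is set up and handed in at about 65 s of the 104 s: blank and heel block are in their nests, with strap, washer and nut stacked over the stud. The washer and nut seating heights were confirmed by contact force. The hammer and square were not approached, and no judging result was returned.

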